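# Tip the wax tray towards its blue end

## Robot

A 6-joint arm with a two-finger parallel gripper is mounted at the origin on the work surface; the furniture and walls round the work are solid. World frame = base frame: x ahead of the robot, y to its left, z up, the work surface at z = 0. Lengths are in m, angles in degrees, forces in N, time in s.
With the tool pointing down it reaches from about 0.325 to 0.85 m from the base axis. Payload 15.5 kg.
Tool frame: the origin (TCP) lies at the very end of the fingers, on their centre line; the grasp point (between the pads) lies arm.grip_depth behind it (arm.grip_depth is the distance from the TCP to the grasp point, in m); z points along the fingers, y is the direction in which the jaws open and shut (so a half turn about z gives the same grasp; the last joint's range is limited). The gripper opens to 91 mm and grips with 3 to 60 N. Pads are 32 mm wide; open, the fingers measure 118 mm over their backs; the gripper's body (76 mm by 178 mm) begins 60 mm behind the grasp point.
Start: joints at [-77.894, 28.281, 77.091, -0, 74.628, -5.472], TCP at [0.189, -0.596, 0.214] pointing down, gripper open.
Joint ranges: [-166.48, 166.48], [-47.26, 123.95], [12.59, 153.08], [-70.14, 250.14], [6.76, 159.57], [-176.63, 176.63]. Speed limits (degrees/s): [108.29, 108.29, 147.25, 172.46, 172.46, 172.46].

## Interface

Orientations are given as a 3x3 rotation matrix whose columns are the frame's x, y, z axes.
In Python, from rig import arm gives the robot as it stands. Calls block until the motion is done:
- arm.move_to(position, orientation): joint-space move of the TCP to a pose.
- arm.move_l(position, orientation=None, feed=0.15): straight line of the TCP; orientation=None keeps the orientation; feed is the mean speed in m/s.
- arm.move_joints(angles): joint-space move.
- arm.grip(opening): finger opening in m; the grip force is fixed at half the most; returns when the fingers have stopped.
- arm.sleep(seconds).
- arm.solve_ik(position, orientation): joint angles nearest the present ones, or None.
- arm.snapshot(name): name is "scene" or "top" or "wrist"; returns the picture (420x560x3 uint8, red, green, blue); there is no depth.
- arm.get_calibration(name): a dict with "intrinsics" (3x3 intrinsics, pixels), "k1" (the pictures are not rectified: a ray, as slopes to the right and down, at radius r is drawn at 1 + k1 r^2 times it, then the intrinsics apply), "cam_to_world" (4x4, takes a point from camera to world coordinates). Camera axes: x right, y down, z forward; pixel columns grow to the right and rows downward; lengths in m; the calibration is good to about 2 mm. A picture is of the moment at which its call begins: read the wrist's pose just before it. get_calibration takes no time and is no camera call; for the wrist camera it gives the pose at the moment of the call.
A pose or a line that the arm cannot do raises arm.Unreachable and nothing moves.
- arm.sign_off(): hands the job in, once; it reports no verdict.
Readings, each from a call of its own:
- arm.current_t(): time.
- arm.current_joint_positions(): joint angles.
- arm.current_dq(): joint speeds.
- arm.current_tau(): joint torques, N m.
- arm.current_ee_pos(): TCP position.
- arm.current_tool_rot(): TCP orientation.
- arm.current_force(): force on the tool from outside, world axes, zero at the start.
- arm.current_torque(): the same for the moment, N m.
- arm.current_width(): finger opening in m.
Only numpy, scipy, OpenCV 4.12 (cv2) and the standard library are available. Lean on these libraries where they do the work, as an engineer would, in place of code of your own. Each camera call takes 0.05 s, during which the arm holds its last target.

## Task

Two rocking trays stand on the bench, each with its blue lip up in the air; one holds the yellow block of beeswax, the other a stick of white chalk. Push the blue lip of the tray with the beeswax right down, so that the block slides along the tray to the blue end, then let go and leave the tray tipped like that. Do not touch the beeswax itself, and do not tip the tray with the chalk.

Things in the scene. Friction and masses are not known exactly. Their poses are not given: they have to be found in the camera images.
- wax_tray (a joint): Rocking angle of the tray holding the beeswax: 0 = blue lip fully up (tray sloping 0.35 rad), 0.35 = level, 0.70 = blue lip fully down on its stop (sloping 0.35 rad the other way). Starts at 0 to 0.03. Stiff by friction: about 2 N down on the lip moves it, and it stays where it is left.
- wax_tray_blue_lip (a point): Centre of the upper face of that tray's blue lip (46 mm along x, 44 wide, 4 thick). x: along the tray, outwards; z: out of its open top; both tilt with it. In tray axes it is 121 mm along x and 26 mm along z from the axle: 135 mm over the bench when up, 53 mm when down. Inner face of the blue end wall at x = -24 mm, inner floor at z = -23 mm.
- beeswax: Yellow block of beeswax, 34 x 52 x 18 mm (x, y, z), origin at the centre of its underside, z up. Lies loose in its tray, at first at the low end away from the blue lip. The tray: dark metal trough 200 mm long, 86 wide, 26 deep, walls 3 mm, slippery inside; at each end a flat lip at rim height, one blue, one dark metal; level axle across its middle 70 mm above the bench.
- chalk_tray (a joint): Rocking angle of the other tray, same make, same blue lip, holding a stick of white chalk (12 x 50 x 8 mm); same values, starts at 0 to 0.03, to be left so. The trays' grey stands are fixed, one left and one right of the robot's middle line; which is which changes. Each blue end points away from the robot or to a side (within 2 rad of +x).
There are look-alikes about, which are no part of the job. What is meant by the beeswax is not turquoise, and is the larger of those in its own colour.

How it is judged (in metres and radians):
At the end, for the whole second after the job is handed in: The wax tray rests with its blue lip down (angle above 0.5 of 0.7 rad); the beeswax lies still on its floor at the blue end, centre within 51 mm of the inside of the blue end wall (17 to 31 mm when it touches); the chalk tray is still tipped the other way (below 0.2 rad) (value of joint wax_tray above 0.5 rad and x of beeswax in the frame of wax_tray_blue_lip between -0.075 and -0.024 m and y of beeswax in the frame of wax_tray_blue_lip between -0.04 and 0.04 m and z of beeswax in the frame of wax_tray_blue_lip between -0.035 and -0.01 m and linear speed of beeswax below 0.02 m/s and value of joint chalk_tray below 0.2 rad).
It fails at once if the beeswax is touched by the robot (contact force between any of the fingers, the arm and beeswax above 0.3 N).
It fails at once if the chalk tray is tipped (value of joint chalk_tray above 0.2 rad).
It also fails if it takes over 32 s, if anything falls off the work surface, if the arm or the gripper's body presses on something with over 40 N, if the wrist force passes 120 N, or if a joint passes its speed limit or range.

## Working session

There is one attempt and no reset: what is moved stays moved. The work goes in short steps, each a Python script; the robot and the scene stay as the last script left them, time stands still between calls to the robot, and variables do not carry over. Pictures are saved under pics/ and viewed, and the job is handed in when it is done.

```bash
mkdir -p pics; python3 - <<'E'
from rig import arm
import cv2,json
for n in ["scene","top"]:
    p=arm.snapshot(n); cv2.imwrite(f"pics/{n}0.png",p[:,:,::-1])
    c=arm.get_calibration(n); print(n,c)
print(arm.current_t(), arm.grip_depth)
E
```

```text
scene {'intrinsics': array([[404.2412264 ,   0.        , 281.36759275],
       [  0.        , 404.2412264 , 205.71960004],
       [  0.        ,   0.        ,   1.        ]]), 'k1': -0.02665120232760735, 'cam_to_world': array([[-0.83785195, -0.33821992,  0.428499  ,  0.10786134],
       [-0.54588313,  0.52479187, -0.65315014,  0.53244979],
       [-0.00396441, -0.78115349, -0.62432644,  0.65864521],
       [ 0.        ,  0.        ,  0.        ,  1.        ]])}
top {'intrinsics': array([[412.28148451,   0.        , 281.21906878],
       [  0.        , 412.28148451, 206.86089218],
       [  0.        ,   0.        ,   1.        ]]), 'k1': -0.07672195024770086, 'cam_to_world': array([[ 0.01299257, -0.98215729,  0.18761195,  0.26167191],
       [-0.99978483, -0.00972585,  0.01832215, -0.02877483],
       [-0.01617055, -0.18780964, -0.98207233,  1.23035603],
       [ 0.        ,  0.        ,  0.        ,  1.        ]])}
0.1 0.0188
```

View pics/scene0.png

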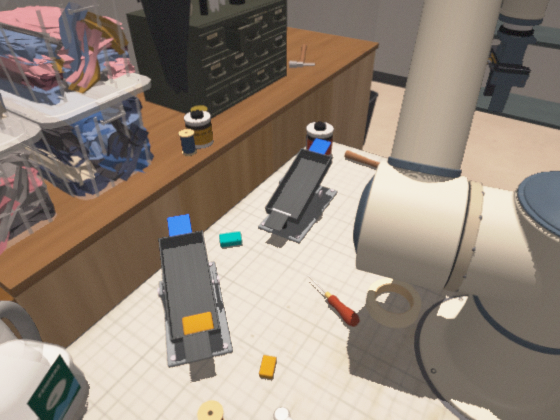

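View pics/top0.png

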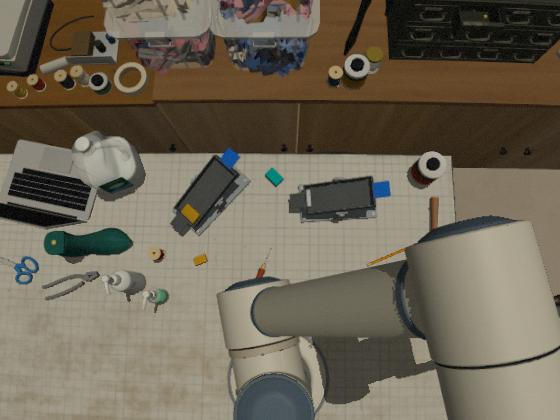

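The scene picture shows these beeswax candidates:
- A large yellow block in the left tray, at scene (197,323) and top (190,213).
- A smaller yellow block on the bench, at scene (268,366) and top (200,260). It is too small.
- A turquoise block, at scene (231,239) and top (274,177). It is the wrong colour.

I choose the block in the left tray. The right tray, with its blue lip at top (381,190), should hold the chalk. I'll check both in crops.

```bash
python3 - <<'E'
import cv2,numpy as np
a=cv2.imread('pics/top0.png');b=cv2.imread('pics/scene0.png')
c1=cv2.resize(a[140:245,165:265],None,fx=4,fy=4,interpolation=cv2.INTER_CUBIC)
c2=cv2.resize(a[165:235,280:400],None,fx=3,fy=3,interpolation=cv2.INTER_CUBIC)
W=np.zeros((420,770,3),np.uint8);W[:420,:400]=c1;W[:210,405:765]=c2
c3=cv2.resize(b[130:240,255:345],None,fx=1.9,fy=1.9);W[211:211+c3.shape[0],405:405+c3.shape[1]]=c3[:209]
c4=cv2.resize(b[205:365,145:240],None,fx=1.3,fy=1.3);W[211:211+208,600:600+c4.shape[1]]=c4[:208]
cv2.imwrite('pics/crop0.png',W)
for n,im in(('top',a),('scene',b)):
    h=cv2.cvtColor(im,cv2.COLOR_BGR2HSV)
    m=cv2.inRange(h,(105,180,100),(125,255,255))
    k,l,s,ce=cv2.connectedComponentsWithStats(m)
    for i in range(1,k):
        if s[i,4]>60:
            cn=cv2.findContours((l==i).astype(np.uint8),0,1)[0][0]
            print(n,s[i],ce[i],cv2.boxPoints(cv2.minAreaRect(cn)).round(1).tolist())
E
```

```text
top [220 148  19  21 214] [229.26635514 157.6682243 ] [[218.8000030517578, 159.89999389648438], [228.39999389648438, 147.10000610351562], [239.60000610351562, 155.5], [230.0, 168.3000030517578]]
top [373 182  17  16 223] [381.16143498 189.05381166] [[372.20001220703125, 183.3000030517578], [388.0, 181.0], [390.0, 194.89999389648438], [374.20001220703125, 197.10000610351562]]
scene [310 139  20  14 197] [319.68020305 145.39593909] [[309.6000061035156, 148.8000030517578], [316.20001220703125, 135.60000610351562], [329.79998779296875, 142.39999389648438], [323.20001220703125, 155.60000610351562]]
scene [168 216  15  16 105] [174.71428571 222.85714286] [[167.5, 218.10000610351562], [181.5, 215.8000030517578], [183.6999969482422, 229.1999969482422], [169.8000030517578, 231.5]]
```

View pics/crop0.png

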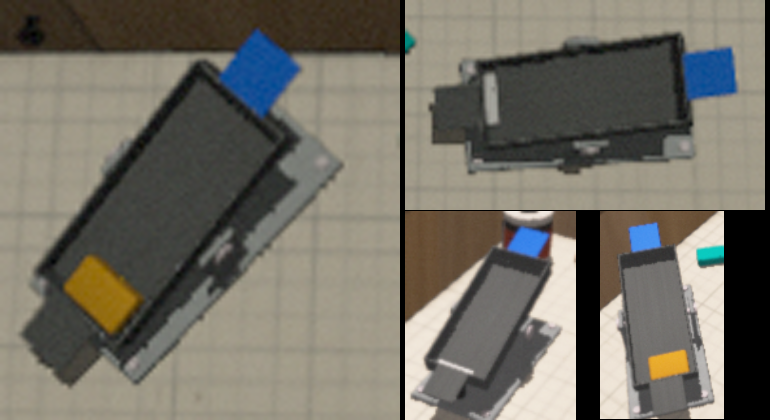

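The crops confirm it. The left tray, with its blue lip at top (229,158), holds the large yellow block. The right tray holds the white chalk. Next I'll compute the lip pose and the distance to the cabinet face behind it.

```bash
cat > h.py <<'E'
import numpy as np,cv2
from rig import arm
def ray(n,uv):
    c=arm.get_calibration(n);K=np.array(c['intrinsics'])
    p=cv2.undistortPoints(np.array([[uv]],float),K,np.array([c['k1'],0,0,0,0.]))[0,0]
    T=np.array(c['cam_to_world']);return T[:3,3],T[:3,:3]@np.array([*p,1])
def onz(n,uv,z):
    o,d=ray(n,uv);return o+d*(z-o[2])/d[2]
def tri(u1,u2):
    (o1,d1),(o2,d2)=ray('top',u1),ray('scene',u2)
    s,t=np.linalg.lstsq(np.c_[d1,-d2],o2-o1,rcond=None)[0]
    return (o1+s*d1+o2+t*d2)/2,np.linalg.norm(o1+s*d1-o2-t*d2)
E
python3 - <<'E'
from h import *
np.set_printoptions(precision=4,suppress=True)
print('lip',onz('top',(229.3,157.7),.135))
print('lip corners',[onz('top',p,.135) for p in [(219.5,159.9),(228.9,147.9),(239.5,156),(230,167.8)]])
print('tri lip',tri((229.3,157.7),(180,225)))
print('wax',onz('top',(190.5,213.5),.05))
print('otherlip',onz('top',(381.2,189.05),.135))
for u in(100,230,300): print('face base',onz('top',(u,154),0))
x=onz('top',(230,154),0)[0]
o,d=ray('top',(230,103));print('counter edge height',o+d*(x-o[0])/d[0])
E
```

```text
lip [0.6087 0.1379 0.135 ]
lip corners [array([0.6021, 0.165 , 0.135 ]), array([0.6373, 0.1401, 0.135 ]), array([0.6138, 0.1096, 0.135 ]), array([0.5795, 0.1348, 0.135 ])]
tri lip (array([0.6099, 0.1382, 0.1276]), np.float64(0.002600438161450404))
wax [0.4647 0.2586 0.05  ]
otherlip [ 0.5231 -0.2806  0.135 ]
face base [0.6628 0.5751 0.    ]
face base [0.6635 0.1567 0.    ]
face base [ 0.665  -0.0622  0.    ]
counter edge height [0.6635 0.1059 0.3688]
```

```bash
python3 - <<'E'
from h import *
np.set_printoptions(precision=4,suppress=True)
print(tri((335,71),(187,133)),tri((357,62),(197,117)))
# counter edge in scene: intersect plane of top-edge line with scene rays
o,d1=ray('top',(150,101));_,d2=ray('top',(380,104));n=np.cross(d1,d2)
for uv in [(0,260),(100,206),(240,133),(340,75)]:
    q,d=ray('scene',uv);print(uv,q+d*(n@(o-q))/(n@d))
E
```

```text
(array([ 0.8821, -0.1636,  0.1167]), np.float64(0.006847263411610895)) (array([ 0.9011, -0.2271,  0.1343]), np.float64(0.009172375667111366))
(0, 260) [0.7648 0.3999 0.1676]
(100, 206) [0.7737 0.1967 0.1441]
(240, 133) [ 0.7998 -0.2996  0.0774]
(340, 75) [ 0.8163 -1.004   0.0265]
```

```bash
python3 - <<'E'
import cv2
b=cv2.imread('pics/scene0.png')
cv2.imwrite('pics/sc_crop.png',cv2.resize(b[80:340,0:370],None,fx=2.1,fy=2.1,interpolation=cv2.INTER_CUBIC))
E
```

```text
(no output)
```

View pics/sc_crop.png

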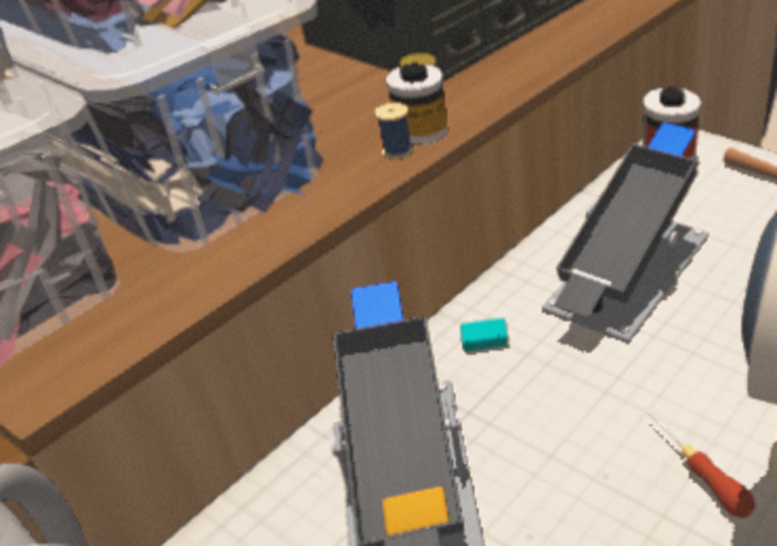

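The bench is clear around the lip, and the counter is beyond x≈0.79 at low height. The tray direction is about -37°. I'll close the fingers, lift, and sweep across to above the lip.

```bash
cat >> h.py <<'E'
yaw=np.deg2rad(-37);u=np.array([np.cos(yaw),np.sin(yaw)])
LIP=np.array([.609,.138]);AX=LIP-.105*u
def R(flip):
    f=-1 if flip else 1
    return np.c_[[f*u[0],f*u[1],0],[f*u[1],-f*u[0],0],[0,0,-1.]]
def pt(q,dx=.004,dz=0):   # point over the lip surface at tray angle q, tray axes
    a=.35-q; X=.121+dx; Z=.026+dz
    h=X*np.cos(a)-Z*np.sin(a); z=.07+X*np.sin(a)+Z*np.cos(a)
    return np.array([*(AX+h*u),z])
E
python3 - <<'E'
from h import *
np.set_printoptions(precision=4,suppress=True)
arm.grip(0.0); p=arm.current_ee_pos(); arm.move_l([p[0],p[1],.33],feed=.25)
best=None
for f in(0,1):
    q=arm.solve_ik([*pt(0)[:2],.28],R(f)); print(f,q)
    if q is not None and (best is None or abs(q[5])<abs(best[0][5])): best=(q,f)
open('flip','w').write(str(best[1]))
arm.move_joints(best[0])
arm.move_l([*pt(0)[:2],.175],feed=.15)
print(arm.current_t(),arm.current_ee_pos(),arm.current_force(),arm.current_width())
for n in("top","scene","wrist"): cv2.imwrite(f'pics/{n}1.png',arm.snapshot(n)[:,:,::-1])
a=cv2.imread('pics/scene1.png');b=cv2.imread('pics/wrist1.png')
cv2.imwrite('pics/m1.png',cv2.resize(np.hstack([a,b]),(800,300)))
E
```

```text
0 [  7.0659  25.4308  71.42    -0.      83.1492 134.0659]
1 [  7.0659  25.4308  71.42    -0.      83.1492 -45.9341]
5.9083 [0.6123 0.1359 0.1758] [ 0.023   0.5683 -0.4809] 0.0001519855716171098
```

View pics/m1.png

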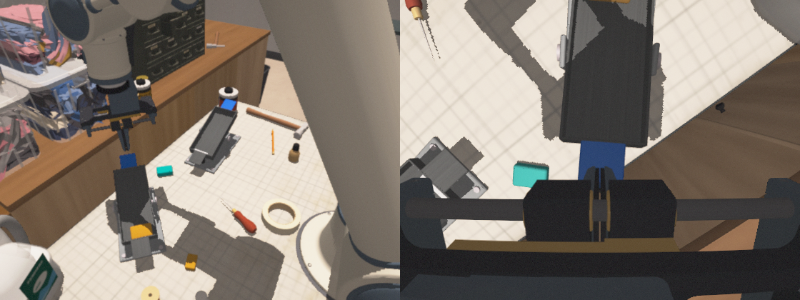

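In the wrist view the closed fingers are centred over the blue lip (wrist view about x=601 in the montage). The chalk tray is undisturbed. I'll press along the arc now and watch the force.

```bash
python3 - <<'E'
from h import *
np.set_printoptions(precision=3,suppress=True)
for q in [0,.1,.2,.3,.4,.5,.6]:
    arm.move_l(pt(q,.005,.001),feed=.06); print(q,arm.current_ee_pos(),arm.current_force())
q=.6
while q<.74:
    q+=.02; arm.move_l(pt(q,.005,.001),feed=.04); F=arm.current_force(); print(round(q,2),arm.current_ee_pos(),F)
    if F[2]>15: break
print(arm.current_t())
for n in("top","scene","wrist"): cv2.imwrite(f'pics/{n}2.png',arm.snapshot(n)[:,:,::-1])
a=cv2.imread('pics/scene2.png');b=cv2.imread('pics/wrist2.png')
cv2.imwrite('pics/m2.png',cv2.resize(np.hstack([a,b]),(800,300)))
E
```

```text
0 [0.612 0.136 0.139] [ 0.414  0.161 -0.002]
0.1 [0.617 0.132 0.127] [0.493 0.098 0.388]
0.2 [0.621 0.128 0.115] [-0.512 -0.398 -0.654]
0.3 [0.624 0.126 0.103] [-0.401  0.418  0.136]
0.4 [0.626 0.125 0.09 ] [ 0.053  0.246 -0.735]
0.5 [0.628 0.124 0.077] [-0.287  0.096 -0.575]
0.6 [0.628 0.124 0.064] [-0.147  0.174 -0.151]
0.62 [0.628 0.124 0.062] [0.245 0.153 0.822]
0.64 [0.628 0.124 0.06 ] [0.773 1.257 0.633]
0.66 [0.627 0.124 0.057] [ 0.323 -0.475  0.886]
0.68 [0.628 0.124 0.055] [-1.644 -1.364 12.238]
0.7 [0.628 0.124 0.055] [-8.913 -2.719 38.206]
10.2667
```

View pics/m2.png

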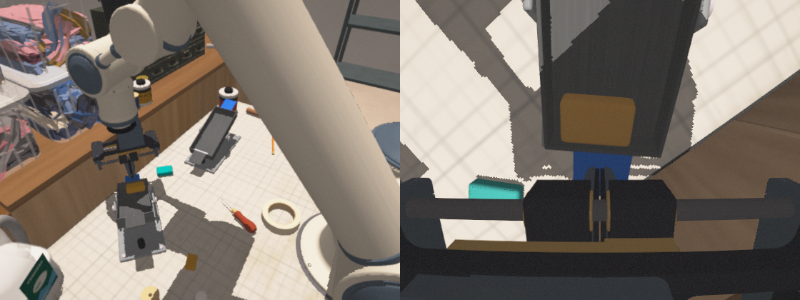

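The tray is on its stop: the force rose from 12 to 38 N. The block has slid to the blue end, at wrist view about (597,120) in the montage. I'll release and check.

```bash
python3 - <<'E'
from h import *
np.set_printoptions(precision=3,suppress=True)
p=arm.current_ee_pos(); arm.move_l([p[0],p[1],.075],feed=.05); arm.move_l([p[0],p[1],.25],feed=.2); arm.sleep(.5)
print(arm.current_t(),arm.current_force())
for n in("top","scene","wrist"): cv2.imwrite(f'pics/{n}3.png',arm.snapshot(n)[:,:,::-1])
a=cv2.imread('pics/scene3.png');b=cv2.imread('pics/wrist3.png')
cv2.imwrite('pics/m3.png',cv2.resize(np.hstack([a,b]),(800,300)))
for n in('scene','wrist'):
  im=cv2.imread(f'pics/{n}3.png');h=cv2.cvtColor(im,cv2.COLOR_BGR2HSV)
  for nm,lo,hi in(('blue',(105,150,60),(125,255,255)),('yel',(12,170,80),(28,255,255))):
    k,l,s,ce=cv2.connectedComponentsWithStats(cv2.inRange(h,lo,hi))
    print(n,nm,[(s[i].tolist(),ce[i].round(1).tolist()) for i in range(1,k) if s[i,4]>80])
E
```

```text
12.55 [-0.118 -0.1   -0.108]
scene blue [([309, 138, 22, 16, 221], [319.7, 145.5]), ([175, 244, 20, 10, 140], [184.2, 248.1])]
scene yel [([195, 130, 18, 14, 167], [202.4, 137.2]), ([177, 254, 26, 16, 283], [189.4, 262.0]), ([260, 356, 16, 22, 263], [267.2, 366.8])]
wrist blue [([261, 170, 40, 34, 1186], [279.8, 186.4])]
wrist yel []
```

View pics/m3.png

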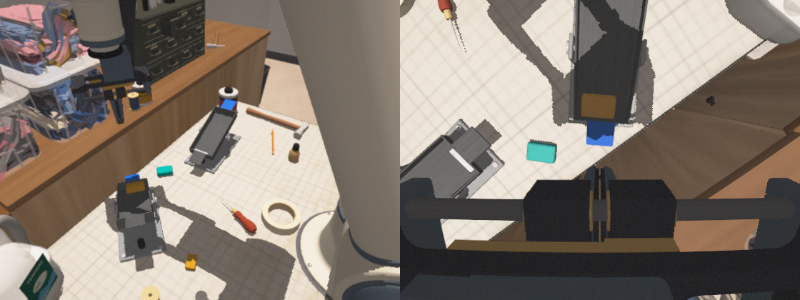

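```bash
python3 - <<'E'
from h import *
a=arm.snapshot('wrist')[:,:,::-1];b=cv2.imread('pics/wrist3.png')
print(cv2.absdiff(a.copy(),b)[100:210,200:360].mean())
cv2.imwrite('pics/w4.png',cv2.resize(a[100:220,200:360],None,fx=4,fy=4,interpolation=cv2.INTER_CUBIC))
E
```

```text
1.881534090909091
```

View pics/w4.png

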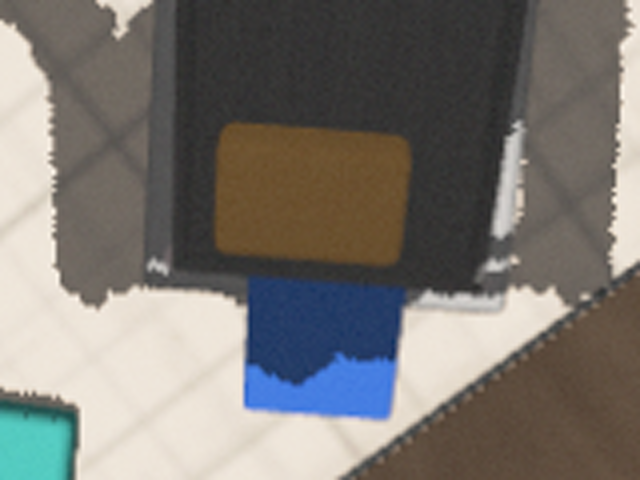

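The close crop shows the block flat on the tray floor against the blue end wall, at crop (312,195), with the lip down. It is not moving between pictures.

```bash
python3 -c "
from rig import arm
arm.sign_off();print(arm.current_t())"
```

```text
the job is handed in; nothing more can be done
the job is handed in; nothing more can be done
```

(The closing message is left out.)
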